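# Load soil-sample bottles into the bench shaker

### The arm

A 6-joint arm with a two-finger parallel gripper is mounted at the origin on the work surface. World frame = base frame: x ahead of the robot, y to its left, z up, the work surface at z = 0. Lengths are in m, angles in degrees, forces in N, time in s.
With the tool pointing down it reaches from about 0.4 to 0.825 m from the base axis. Payload 7 kg.
Tool frame: the origin (TCP) lies midway between the tips of the shut fingers; the grasp point (between the pads) lies r.grip_depth behind it (r.grip_depth is the distance from the TCP to the grasp point, in m); z points along the fingers, y is the direction in which the jaws open and shut (so a half turn about z gives the same grasp; the last joint's range is limited). The gripper opens to 88 mm and grips with 3 to 60 N. Pads are 19 mm wide; open, the fingers measure 130 mm over their backs; the gripper's body (78 mm by 193 mm) begins 47 mm behind the grasp point.
Start: joints at [88.528, 20.546, 0.682, 0, -70.136, -16.507], TCP at [0.208, 0.642, 0.227] pointing down, gripper open.
Joint ranges: [-176.03, 176.03], [-82.01, 121.73], [-58.28, 71.71], [-173.87, 95.51], [-174.79, -0.11], [-173.66, 173.66]. Speed limits (degrees/s): [136.94, 136.94, 172.46, 180, 180, 180].

### API

Orientations are given as [roll, pitch, yaw] about the fixed x, y, z axes, in that order (R = Rz(yaw) Ry(pitch) Rx(roll)).
In Python, from plant import r, imaging, close_job gives the robot as it stands.
- The arm moves only by the tool step_arm, never from a script. Its argument "commands" is a list of rows, each a list of 2 entries, a list of its own where there are three numbers: the shift along the tool's x, y, z in mm, then the turn about the tool's z in degrees. In form: [[[x, y, z], twist], ...]. A call has 1 to 20 rows; each row shifts and turns the commanded pose from where the row before left it, along the tool's axes as they then stand; what a row does not reach is not made up. A row lasts 1/8 s, in which the tool goes at most 62.5 mm and 10.7 degrees, less where a joint would pass 70% of its speed; a pose out of reach is approached as far as the arm can. A call with a gripper value outside its range is refused whole. "gripper" is the closure, from 0 (fully open) to 1 (shut), set as the call begins (left out, the last holds). The fingers move at their own pace and stop on an object; "grip_force" is the grip in N (left out, the last holds). Time passes only in rows, so rows that do not move let the fingers close. It gives the time, the measured TCP pose, the force and the opening at its end, in the units of the state.
- r.get_state(): the state, without advancing time (a new reading comes with each control period).
- imaging.capture(name): name is "scene" or "top"; returns a dict with "img" (480x640x3 uint8, red, green, blue), "z_map" (480x640 float32, m along the optical axis (not along the pixel's ray), 0 where there is no reading), "vfov" (degrees; the focal length in pixels is half the picture's height over the tangent of half this angle, whatever the lens; pixels are square), "cx", "cy" (the principal point, pixels), "D" ([k1, k2, p1, p2, k3] as OpenCV has them; the pictures are not rectified), "extrinsics" (4x4, takes a point from camera to world coordinates). Camera axes: x right, y down, z forward; pixel columns grow to the right and rows downward; lengths in m; the calibration is good to about 2 mm. A picture is of the moment at which its call begins.
- close_job(): hands the job in, once; it reports no verdict.
The state is a dict: "time_s": time; "joints": joint angles; "qd": joint speeds; "joint_torque": joint torques, N m; "tcp_pos": TCP position; "eef_rot": TCP orientation; "contact_force": force on the tool from outside, world axes, zero at the start; "moment": the same for the moment, N m; "gripper_width": finger opening in m.
Only numpy, scipy, OpenCV 4.12 (cv2) and the standard library are available. Lean on these libraries where they do the work, as an engineer would, in place of code of your own. Each camera call takes 0.05 s, during which the arm holds its last target.

### The job

Two soil-sample bottles with blue caps stand among the things on the greenhouse bench. Lay each on its side in its own cradle on the shaker, cap towards the fixed end wall, setting them down without dropping them; then slide the yellow clamp bar up snug so that it holds both bottles tight against the wall. Leave everything else standing where it is.

Things in the scene. Friction and masses are not known exactly. Their poses are not given: they have to be found in the camera images.
- bottle_a_mid (a point): An upright bottle, white plastic with a blue screw cap, 138 mm tall: the straight body is 54 mm in diameter from the base to 110 mm up, then a short shoulder, and the cap is 41 mm in diameter over the top 17.5 mm. About 0.25 kg (0.18 to 0.33). This point is its centre, on the axis, 69 mm above the base; its z axis points from base to cap.
- bottle_a_cap (a point): Centre of the top of that bottle's cap, 69 mm from its centre.
- bottle_b_mid (a point): The second bottle with a blue cap, the same as the first in every size. This point is its centre; z points from base to cap.
- bottle_b_cap (a point): Centre of the top of the second bottle's cap.
- shaker: Low bench shaker, white with an aluminium platform, fixed to the bench; 225 mm in its x, in its y from -142 to +102 mm, platform 62 mm above the bench. Origin on the bench. Two cradles run along its y at x = -45 and +45 mm. A fixed end wall stands at +y, the clamp bar at -y. Loaded bottles lie with the cap end to the wall (+y), the base to the bar (-y).
- wall_top (a point): Middle of the top edge of the steel end wall's inner face (shaker y = 85 mm), 112 mm above the bench. The wall is 8 mm thick, 175 mm wide; axes as the shaker's.
- cradle0 (a point): Where a bottle's centre lies in the cradle at shaker x = -45 mm with its cap tight against the end wall (y = 16 mm, 108 mm above the bench); axes as the shaker's. The cradle is two grey ribs, each a 90 degree V, 12 mm thick, at shaker y = -35 and +25 mm, reaching 26 mm either side of the centre line and at most 93 mm above the bench.
- cradle1 (a point): The same for the cradle at x = +45 mm.
- bar (a joint): Yellow clamp bar across both cradles, 12 mm thick, top 112 mm above the bench, sliding along shaker y to the end wall. In m: 0 is fully back (front face at y = -115 mm), starts at 0 to 0.02, limit 0.075; 0.062 is snug on bottles whose caps touch the wall. About 2 N of friction, stays where left; pushing two bottles takes 5 to 12 N.
- handle_top (a point): Centre of the top of the black upright handle in the middle of the clamp bar (shaker x = 0), 152 mm above the bench. The handle is 30 mm wide (shaker x), 14 mm thick (shaker y) and stands 40 mm above the bar, centred on the bar's thickness.
- amber_mid (a point): Bystander: an amber bottle with a black cap, 54 mm in diameter, 138 mm tall; its centre.
- sprayer_mid (a point): Bystander: a white hand sprayer with a green head, 66 mm in diameter, 162 mm tall; the head reaches 43 mm from the axis. This point is on its axis 80 mm up.
- potted_mid (a point): Bystander: a succulent in a terracotta pot, 76 mm in diameter, 90 mm tall; this point is 45 mm up.
- tub_mid (a point): Bystander: a grey tub of plant labels, 66 mm in diameter, 85 mm tall with the labels; this point is 37 mm up.
- pots_mid (a point): Bystander: a stack of black nursery pots, 89 mm in diameter, 100 mm tall; this point is 50 mm up.
- trowel_mid (a point): Bystander: a trowel lying flat, 260 mm long and 27 mm high; this point is near its middle.

How it is judged:
By the outcome, as a careful person would: the job done as asked, in the order asked, and still so for the second after the job is handed in, with the robot touching nothing.
It also fails if it takes over 64 s, if anything falls off the work surface, if the arm or the gripper's body presses on something with over 40 N, if the wrist force passes 120 N, or if a joint passes its speed limit or range.

## Working session

There is one attempt and no reset: what is moved stays moved. The work goes in short steps, Python scripts to look and compute and a tool call to move; the robot and the scene stay as the last step left them, time stands still between calls to the robot, and variables do not carry over. Pictures are saved under pics/ and viewed, and the job is handed in when it is done.

Besides the shell and the picture viewer there is one more tool, called after "Request:" by a JSON object that holds its "name" and its "arguments", one argument or row to a line. step_arm: Moves the arm, as the interface text tells. Its arguments: {"type":"object","properties":{"commands":{"type":"array","items":{"type":"array"}},"gripper":{"type":"number"},"grip_force":{"type":"number"}},"required":["commands"]}

```bash
ls; mkdir -p pics; python3 - <<'E'
from plant import r, imaging
import cv2,numpy as np
print(r.get_state(), r.grip_depth)
for n in ["scene","top"]:
    c=imaging.capture(n); cv2.imwrite(f"pics/{n}0.png",c["img"][:,:,::-1]); np.savez(f"{n}0.npz",**c)
    print(n,c["vfov"],c["cx"],c["cy"],c["D"],c["extrinsics"])
E
```

```text
pics
{'time_s': 0.0, 'joints': array([ 8.85270901e+01,  2.05900576e+01,  6.32603444e-01, -2.06061149e-02,
       -7.01366620e+01, -1.65070369e+01]), 'qd': array([-0.04427061,  0.06823015, -0.0064489 , -0.03508276,  0.01945912,
        0.09373137]), 'joint_torque': array([-1.92182000e-03, -5.82713342e+01,  2.93054974e+01,  6.99724361e+00,
        6.81298159e-03, -1.70704088e-04]), 'tcp_pos': array([0.20823136, 0.64154435, 0.22562783]), 'eef_rot': array([ 1.79904258e+02, -8.17149741e-03, -1.79869574e+01]), 'contact_force': array([-0.11293221, -0.39382942, -0.30100962]), 'moment': array([-0.00434961, -0.00737884,  0.03064141]), 'gripper_width': 0.08757559970465173} 0.0188
scene 56.460360247631165 322.8532824948238 233.96028387108714 [-0.02341562  0.          0.          0.          0.        ] [[-0.65951069  0.49698003 -0.56396498  1.25149699]
 [ 0.751617    0.42516696 -0.50428656  0.62632539]
 [-0.01084108 -0.75646805 -0.6539408   0.90354375]
 [ 0.          0.          0.          1.        ]]
top 54.77313187260958 319.49606998484245 246.218969732947 [0.01371809 0.         0.         0.         0.        ] [[ 0.01090493 -0.98872094  0.14937195  0.40175368]
 [-0.9998088  -0.00835642  0.01767851 -0.01126711]
 [-0.0162309  -0.14953617 -0.98862303  1.13775948]
 [ 0.          0.          0.          1.        ]]
```

View pics/scene0.png

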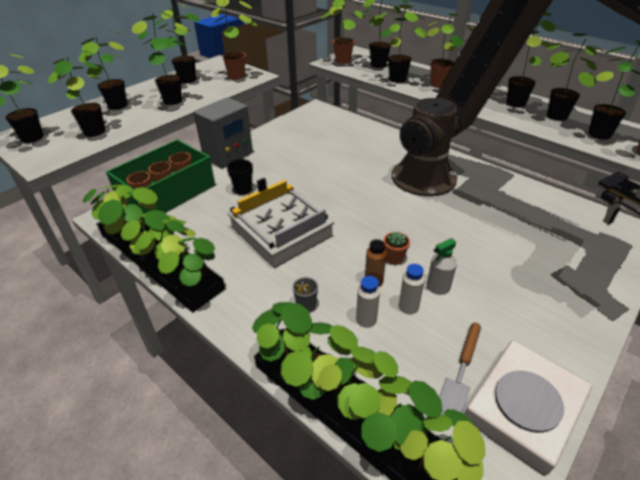

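View pics/top0.png

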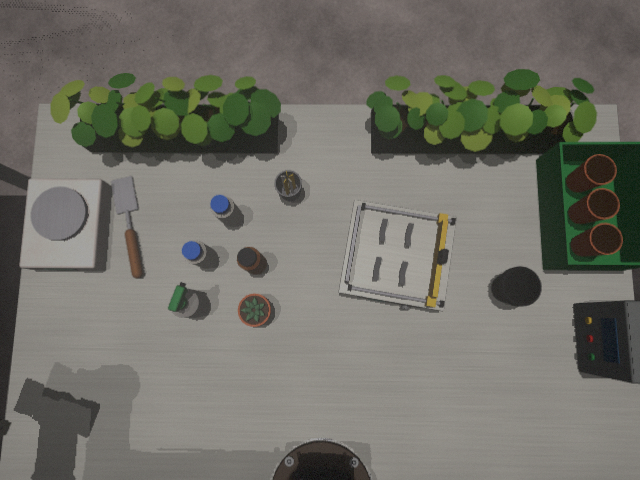

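```bash
cat > h.py <<'E'
import numpy as np,cv2
def K(c):
    f=240/np.tan(np.radians(float(c["vfov"]))/2); return np.array([[f,0,float(c["cx"])],[0,f,float(c["cy"])],[0,0,1]])
def rays(c,px):
    u=cv2.undistortPoints(np.array(px,float).reshape(-1,1,2),K(c),np.array(c["D"],float)).reshape(-1,2)
    return np.c_[u,np.ones(len(u))]
def plane(c,px,z):
    E=np.array(c["extrinsics"]);d=rays(c,px)@E[:3,:3].T;o=E[:3,3]
    return o+d*((z-o[2])/d[:,2])[:,None]
def cloud(c):
    E=np.array(c["extrinsics"]);v,u=np.mgrid[0:480,0:640]
    d=rays(c,np.c_[u.ravel(),v.ravel()])*np.array(c["z_map"]).reshape(-1,1)
    return (d@E[:3,:3].T+E[:3,3]).reshape(480,640,3)
def load(n): return dict(np.load(n))
def blobs(m,amin=20):
    n,l,s,ce=cv2.connectedComponentsWithStats(m.astype(np.uint8)); return [(ce[i],s[i,4],l==i) for i in range(1,n) if s[i,4]>=amin]
def masks(c):
    h=cv2.cvtColor(np.array(c["img"]),cv2.COLOR_RGB2HSV);H,S,V=[h[...,i].astype(int) for i in range(3)]
    return dict(blue=(H>100)&(H<130)&(S>150)&(V>50),yellow=(H>18)&(H<30)&(S>150)&(V>90))
E
python3 - <<'E'
from h import *
for n in ["top0.npz","scene0.npz"]:
    c=load(n);P=cloud(c);m=masks(c)
    for k in m:
        for ce,a,l in blobs(m[k]):
            q=P[l];q=q[c["z_map"][l]>0]
            print(n,k,ce.round(1),a,np.median(q,0).round(4),q.min(0).round(3),q.max(0).round(3))
            if k=="blue": print("  ray",plane(c,[ce],.138 if 'top' in n else .13).round(4))
c=load("top0.npz");P=cloud(c)
print(np.mean(P[330:400,450:550,2]),np.std(P[330:400,450:550,2]))
cv2.imwrite("pics/crop.png",cv2.resize(c["img"][180:330,330:480,::-1],(600,600),interpolation=cv2.INTER_CUBIC))
z=np.clip(P[180:330,330:480,2]/.16*255,0,255).astype(np.uint8);cv2.imwrite("pics/cropz.png",cv2.resize(z,(600,600),interpolation=0))
cv2.imwrite("pics/crop2.png",cv2.resize(c["img"][160:340,100:310,::-1],(700,600),interpolation=cv2.INTER_CUBIC))
E
```

```text
top0.npz yellow [443.1 228.6] 165 [ 0.6018 -0.2707  0.1109] [ 0.555 -0.286  0.08 ] [ 0.639 -0.261  0.117]
top0.npz yellow [436.7 280.7] 121 [ 0.4816 -0.2524  0.112 ] [ 0.448 -0.261  0.107] [ 0.517 -0.243  0.117]
top0.npz yellow [430.8 301.6] 59 [ 0.4363 -0.2444  0.0836] [ 0.429 -0.254  0.08 ] [ 0.447 -0.235  0.088]
top0.npz yellow [589.4 319.9] 21 [ 0.4008 -0.597   0.0763] [ 0.394 -0.6    0.069] [ 0.407 -0.593  0.081]
scene0.npz blue [213.2  33.1] 1093 [-0.6194 -2.0505 -0.0197] [-0.866 -2.228 -0.194] [-0.153 -1.268  0.302]
  ray [[-0.3139 -1.5801  0.13  ]]
scene0.npz blue [414.5 271.2] 175 [0.551  0.2911 0.1377] [0.529 0.272 0.125] [0.566 0.308 0.143]
  ray [[0.544  0.2882 0.13  ]]
scene0.npz blue [369.3 283.4] 210 [0.6535 0.2329 0.1383] [0.548 0.184 0.038] [0.671 0.25  0.143]
  ray [[0.6467 0.2294 0.13  ]]
scene0.npz yellow [279.6 185.8] 98 [ 0.4736 -0.2482  0.1074] [ 0.434 -0.259  0.077] [ 0.525 -0.233  0.118]
scene0.npz yellow [249.4 197. ] 92 [ 0.5821 -0.2665  0.11  ] [ 0.546 -0.276  0.099] [ 0.621 -0.257  0.117]
scene0.npz yellow [236.5 210.2] 52 [ 0.6305 -0.2738  0.0834] [ 0.617 -0.293  0.072] [ 0.642 -0.266  0.096]
0.004951015005690597 0.07434961341689804
```

View pics/crop.png

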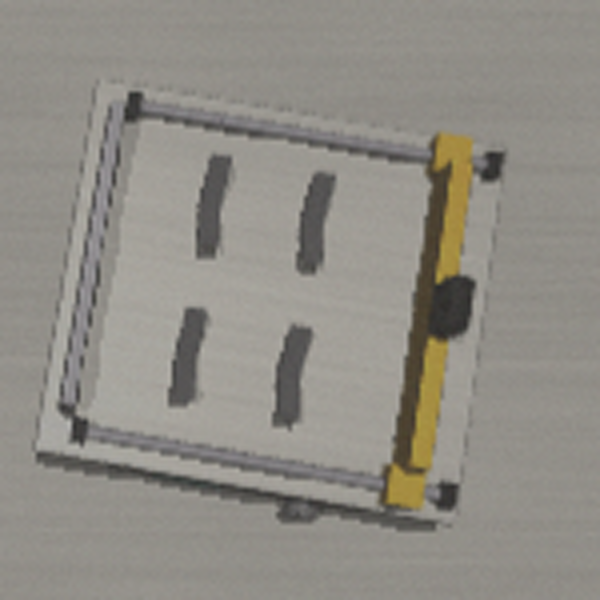

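View pics/cropz.png

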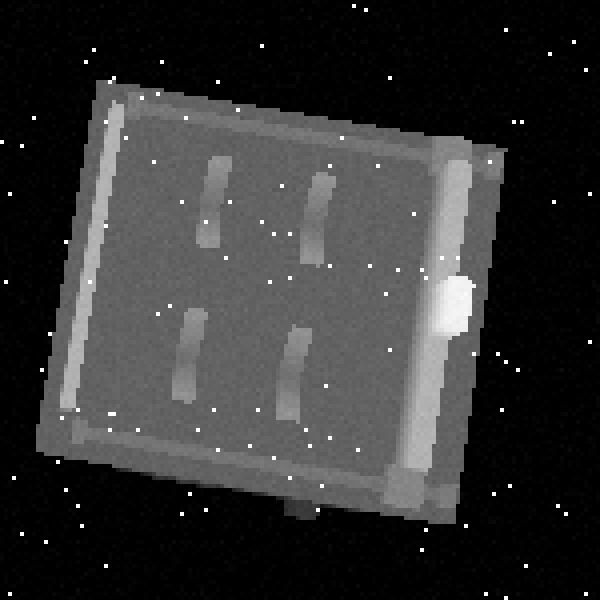

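View pics/crop2.png

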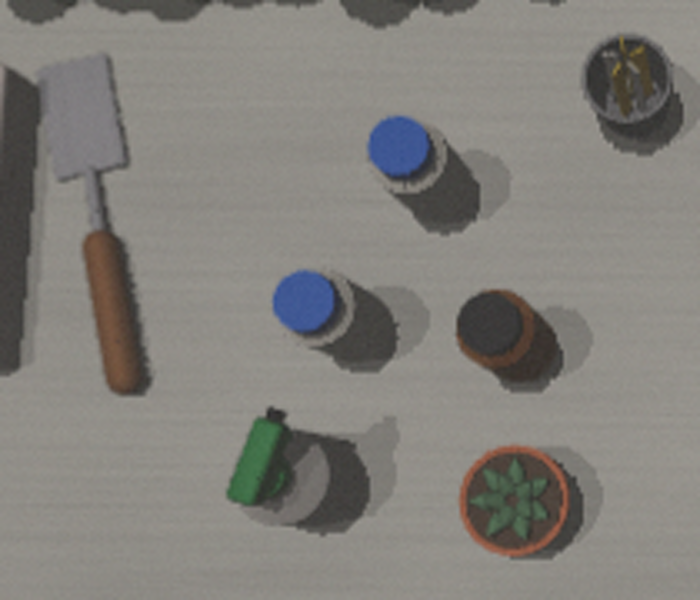

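```bash
python3 - <<'E'
from h import *
c=load("top0.npz");P=cloud(c)
h=cv2.cvtColor(c["img"],cv2.COLOR_RGB2HSV)
m=(h[...,0]>100)&(h[...,0]<130)&(h[...,1]>110)
m[:, 400:]=False
for ce,a,l in blobs(m,60):
    q=P[l]; print("cap",ce.round(1),a,np.median(q,0).round(4),"ray",plane(c,[ce],.138).round(4))
for n in ["top0.npz","scene0.npz"]:
    c=load(n);P=cloud(c);z=P[...,2]
    roi=(P[...,0]>.38)&(P[...,0]<.72)&(P[...,1]<.04)&(P[...,1]>-.33)
    m=roi&(z>.052)&(z<.075)
    if 'top' in n:
        m=cv2.medianBlur(m.astype(np.uint8),3)>0
        q=P[m][:,:2].astype(np.float32);R=cv2.minAreaRect(q*1000);print("plat",R)
    for nm,lo,hi in [("hi",.106,.12),("rib",.077,.097),("handle",.145,.157)]:
        mm=cv2.medianBlur((roi&(z>lo)&(z<hi)).astype(np.uint8),3)
        for ce,a,l in blobs(mm,10):
            q=P[l];R=cv2.minAreaRect((q[:,:2]*1000).astype(np.float32))
            print(n,nm,a,ce.round(0),q.mean(0).round(4),[np.round(t,1) for t in R])
E
```

```text
cap [219.1 203.4] 243 [0.6474 0.2309 0.1376] ray [[0.6471 0.2305 0.138 ]]
cap [190.8 249.9] 252 [0.542  0.2887 0.1377] ray [[0.5423 0.2882 0.138 ]]
plat ((519.9705810546875, -163.0179901123047), (259.78045654296875, 283.7751770019531), 80.39166259765625)
top0.npz hi 275 [353. 244.] [ 0.5633 -0.0671  0.1152] [array([523.3, -56.1]), array([ 23.2, 258. ]), np.float64(74.9)]
top0.npz hi 171 [443. 234.] [ 0.5841 -0.2658  0.1236] [array([ 493.8, -158.1]), array([ 47.8, 343.3]), np.float64(40.0)]
top0.npz hi 198 [437. 280.] [ 0.4841 -0.2518  0.1117] [array([ 483.7, -251.9]), array([12.7, 72.7]), np.float64(80.1)]
top0.npz rib 87 [441. 220.] [ 0.6249 -0.2725  0.085 ] [array([ 615.6, -273.4]), array([20.2, 48.5]), np.float64(78.7)]
top0.npz rib 49 [384. 223.] [ 0.6159 -0.1408  0.0859] [array([ 615.7, -140.9]), array([12.5, 19. ]), np.float64(81.5)]
top0.npz rib 13 [453. 221.] [ 0.6074 -0.2801  0.1601] [array([ 513. , -159.6]), array([  8.7, 370.7]), np.float64(38.2)]
top0.npz rib 46 [410. 227.] [ 0.607  -0.1996  0.0868] [array([ 607.2, -200.1]), array([12.2, 17.9]), np.float64(82.0)]
top0.npz
[... 2182 characters left out ...]
 [ 0.532  -0.1251  0.0879] [array([ 532.1, -126.3]), array([ 8.8, 16. ]), np.float64(89.8)]
scene0.npz rib 17 [258. 216.] [ 0.6105 -0.2003  0.0873] [array([ 609.5, -201.3]), array([13.6, 16.3]), np.float64(89.2)]
scene0.npz rib 282 [300. 229.] [ 0.5713 -0.0671  0.087 ] [array([559.5, -67.3]), array([ 17.9, 193.3]), np.float64(83.6)]
scene0.npz rib 36 [280. 221.] [ 0.585  -0.1368  0.085 ] [array([ 584.9, -136. ]), array([17.2, 20.2]), np.float64(59.7)]
scene0.npz rib 15 [269. 226.] [ 0.6206 -0.1421  0.0882] [array([ 619.6, -142.6]), array([14.2, 14. ]), np.float64(51.5)]
scene0.npz handle 36 [260. 180.] [ 0.5379 -0.2601  0.149 ] [array([ 536.4, -262. ]), array([15.8, 30.4]), np.float64(77.6)]
```

Request:
{"name": "step_arm", "arguments": {
  "commands": [
    [[45,21,0],0],
    [[45,21,0],0],
    [[45,21,0],0],
    [[45,21,0],0],
    [[45,21,0],0],
    [[45,21,0],0],
    [[45,21,0],0],
    [[45,21,0],0],
    [[45,21,0],0],
    [[45,21,0],0],
    [[45,21,0],0],
    [[49.2,24.4,0],0],
    [[0,0,0],0],
    [[0,0,0],0]
  ],
  "gripper": 0,
  "grip_force": 20
}}

```text
time_s: 1.85
tcp_pos: [0.6469, 0.2308, 0.2258]
eef_rot: [180.0, 0.1, -18.0]
contact_force: [0.3, -0.0, 0.0]
gripper_width: 0.088
```

Request:
{"name": "step_arm", "arguments": {
  "commands": [
    [[0,0,35],0],
    [[0,0,35],0],
    [[0,0,35],0],
    [[0,0,25],0],
    [[0,0,14],0],
    [[0,0,0],0],
    [[0,0,0],0]
  ]
}}

```text
time_s: 2.72
tcp_pos: [0.6477, 0.2318, 0.0839]
eef_rot: [-179.9, -0.1, -17.9]
contact_force: [-0.0, -0.2, -0.0]
gripper_width: 0.0878
```

Request:
{"name": "step_arm", "arguments": {
  "commands": [
    [[0,0,0],0],
    [[0,0,0],0],
    [[0,0,0],0],
    [[0,0,0],0],
    [[0,0,0],0],
    [[0,0,0],0]
  ],
  "gripper": 1,
  "grip_force": 25
}}

```text
time_s: 3.48
tcp_pos: [0.6472, 0.231, 0.0827]
eef_rot: [180.0, -0.0, -18.0]
contact_force: [-0.5, -2.1, 2.9]
gripper_width: 0.0532
```

```bash
python3 - <<'E'
from h import *
c=load("top0.npz")
for n,p,z in [("trowel end",(138,275),.02),("scale corner",(100,269),.04),("scale left",(22,269),.04),("sprayer",(187,300),.1),("spr head",(178,297),.16),("amber",(249,258),.138),("potted",(254,310),.09),("tub",(288,184),.08),("table left",(15,290),0),("pots",(518,286),.1)]:
    print(n,plane(c,[p],z)[0].round(3))
E
```

```text
trowel end [0.496 0.449 0.02 ]
scale corner [0.508 0.532 0.04 ]
scale left [0.507 0.719 0.04 ]
sprayer [0.435 0.302 0.1  ]
spr head [0.439 0.303 0.16 ]
amber [0.526 0.16  0.138]
potted [0.414 0.153 0.09 ]
tub [0.709 0.084 0.08 ]
table left [0.458 0.757 0.   ]
pots [ 0.473 -0.434  0.1  ]
```

Request:
{"name": "step_arm", "arguments": {
  "commands": [
    [[0,0,-30],0],
    [[0,0,-40],0],
    [[0,0,-40],0],
    [[0,0,-40],0],
    [[-20,-10,-10],0],
    [[-39,-20,0],0],
    [[-42,-22,0],0],
    [[-42,-22,0],0],
    [[-42,-22,0],0],
    [[-42,-22,0],0],
    [[-42,-22,0],0],
    [[-42.8,-20.5,0],0],
    [[0,0,30],0],
    [[0,0,40],0],
    [[0,0,40],0],
    [[0,0,30],0],
    [[0,0,12],0],
    [[0,0,5],0],
    [[0,0,0],0]
  ],
  "grip_force": 30
}}

```text
time_s: 5.85
tcp_pos: [0.4001, 0.4804, 0.0861]
eef_rot: [-180.0, -0.0, -18.0]
contact_force: [-0.5, 0.1, -2.0]
gripper_width: 0.0532
```

Request:
{"name": "step_arm", "arguments": {
  "commands": [
    [[0,0,3],0],
    [[0,0,1.5],0],
    [[0,0,0],0],
    [[0,0,0],0]
  ]
}}

```text
time_s: 6.35
tcp_pos: [0.4005, 0.4805, 0.0826]
eef_rot: [-179.9, -0.0, -18.0]
contact_force: [-2.4, -0.7, 5.9]
gripper_width: 0.0525
```

Request:
{"name": "step_arm", "arguments": {
  "commands": [
    [[0,0,0],0],
    [[0,0,0],0]
  ],
  "grip_force": 4
}}

```text
time_s: 6.6
tcp_pos: [0.4006, 0.4806, 0.0825]
eef_rot: [-179.9, -0.0, -18.0]
contact_force: [-2.3, -1.6, 6.7]
gripper_width: 0.0535
```

Request:
{"name": "step_arm", "arguments": {
  "commands": [
    [[-8.9,0,-1.5],0],
    [[-9,0,-1],0],
    [[-9.1,0,-0.4],0],
    [[-9.1,0,0.5],0],
    [[-9,0,1.3],0],
    [[-8.9,0,2],0],
    [[-8.7,0,2.8],0],
    [[0,0,0],0]
  ]
}}

```text
time_s: 7.6
tcp_pos: [0.3397, 0.4995, 0.0768]
eef_rot: [180.0, 0.0, -17.9]
contact_force: [0.5, 0.0, -1.0]
gripper_width: 0.0536
```

```bash
cat > shot.py <<'E'
import sys,cv2,numpy as np
from plant import imaging
n,name,x0,y0,x1,y1=sys.argv[1],sys.argv[2],*map(int,sys.argv[3:7])
c=imaging.capture(n);np.savez(name+".npz",**c)
im=c["img"][y0:y1,x0:x1,::-1];s=600/max(im.shape[0],im.shape[1]*.75)
cv2.imwrite(f"pics/{name}.png",cv2.resize(im,None,fx=s,fy=s,interpolation=cv2.INTER_CUBIC))
E
python3 shot.py scene s1 420 150 640 400; python3 shot.py top t1 0 150 200 400
```

```text
(no output)
```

View pics/s1.png

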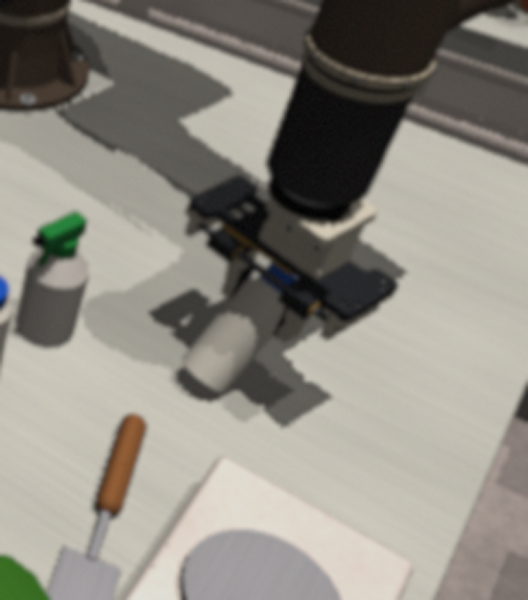

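View pics/t1.png

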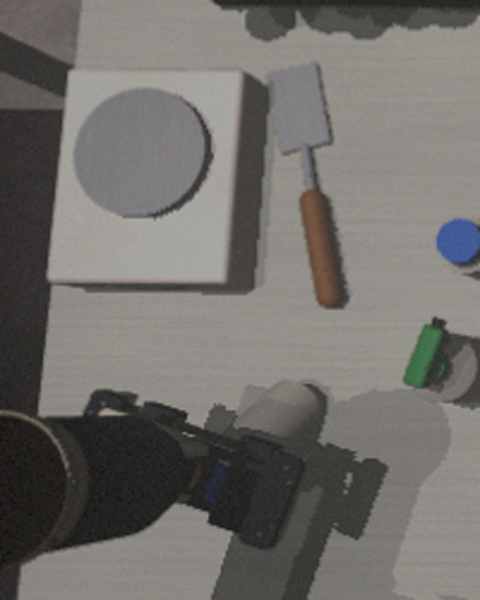

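Request:
{"name": "step_arm", "arguments": {
  "commands": [
    [[-8.4,0,3.5],0],
    [[-8.1,0,4.2],0],
    [[-7.7,0,4.9],0],
    [[-7.2,0,5.5],0],
    [[-6.8,0,6.2],0],
    [[-6.1,0,6.7],0],
    [[-5.6,0,7.3],0],
    [[-4.9,0,7.7],0],
    [[-4.2,0,8.1],0],
    [[-3.5,0,8],0],
    [[0,0,0],0]
  ]
}}

```text
time_s: 9.07
tcp_pos: [0.2807, 0.5182, 0.0144]
eef_rot: [179.9, -0.0, -18.0]
contact_force: [0.5, -1.0, -2.4]
gripper_width: 0.0533
```

Request:
{"name": "step_arm", "arguments": {
  "commands": [
    [[-2,0,3],0],
    [[-1,0,3],0],
    [[0,0,0],0],
    [[0,0,0],0]
  ]
}}

```text
time_s: 9.57
tcp_pos: [0.2783, 0.5195, 0.0093]
eef_rot: [-180.0, -0.0, -18.0]
contact_force: [1.4, -1.1, -0.3]
gripper_width: 0.0532
```

```bash
python3 shot.py scene s2 420 150 640 400; python3 shot.py top t2 0 150 200 400
```

```text
(no output)
```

View pics/s2.png

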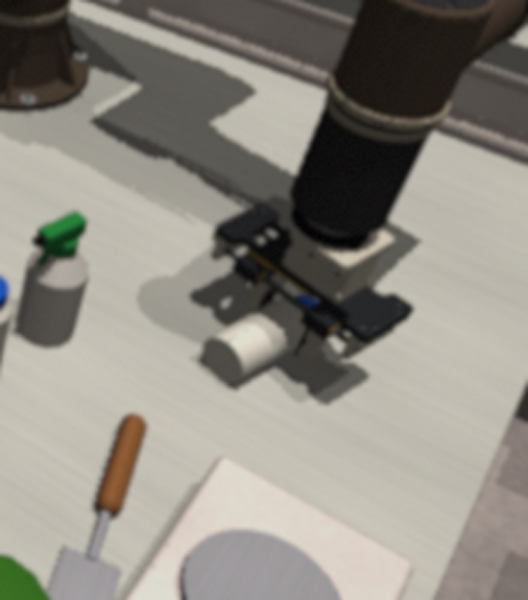

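```bash
cat > axis.py <<'E'
import sys
from h import *
# bottle side points, in tool coords along dir
def ana(n,tcp,psi,zlo):
    c=load(n);P=cloud(c);a=np.radians(psi);ax=np.array([np.cos(a),np.sin(a)]);ay=np.array([np.sin(a),-np.cos(a)])
    d=P[...,:2]-np.array(tcp[:2]);u=d@ax;v=d@ay;g=tcp[2]+.0188
    m=(u>.022)&(u<.13)&(abs(v)<.032)&(P[...,2]>g-.02+zlo)&(P[...,2]<g+.05)&(c["z_map"]>0)
    u,v,z=u[m],v[m],P[...,2][m]
    for b in np.arange(.02,.13,.01):
        k=(u>b)&(u<b+.01)
        if k.sum()>4: print(n,round(b+.005,3),k.sum(),"ztop",np.percentile(z[k],90).round(4),"v",v[k].min().round(3),v[k].max().round(3))
if __name__=="__main__":
    from ast import literal_eval as L
    ana(sys.argv[1],L(sys.argv[2]),float(sys.argv[3]),0)
E
python3 axis.py t2.npz "[.2783,.5195,.0093]" -18;python3 axis.py s2.npz "[.2783,.5195,.0093]" -18
```

```text
t2.npz 0.025 54 ztop 0.0554 v -0.022 0.027
t2.npz 0.035 108 ztop 0.0536 v -0.022 0.027
t2.npz 0.045 103 ztop 0.055 v -0.022 0.028
t2.npz 0.055 112 ztop 0.0545 v -0.021 0.027
t2.npz 0.065 102 ztop 0.0547 v -0.021 0.027
t2.npz 0.075 109 ztop 0.0546 v -0.022 0.027
t2.npz 0.085 107 ztop 0.0539 v -0.022 0.027
t2.npz 0.095 143 ztop 0.0537 v -0.023 0.027
s2.npz 0.025 53 ztop 0.0539 v -0.026 0.025
s2.npz 0.035 64 ztop 0.0535 v -0.026 0.023
s2.npz 0.045 67 ztop 0.0542 v -0.027 0.023
s2.npz 0.055 68 ztop 0.0539 v -0.026 0.026
s2.npz 0.065 67 ztop 0.0529 v -0.026 0.025
s2.npz 0.075 64 ztop 0.0544 v -0.026 0.023
s2.npz 0.085 73 ztop 0.0532 v -0.026 0.023
s2.npz 0.095 132 ztop 0.0532 v -0.026 0.027
s2.npz 0.105 150 ztop 0.048 v -0.026 0.022
```

Request:
{"name": "step_arm", "arguments": {
  "commands": [
    [[0,0,0],0],
    [[0,0,-10],0],
    [[0,0,-35],0],
    [[0,0,-50],0],
    [[0,0,-50],0],
    [[0,0,-45],0],
    [[20,20,-10],0],
    [[38,38,0],0],
    [[40,40,0],0],
    [[40,40,0],0],
    [[40,40,0],0],
    [[40,40,0],0],
    [[40,40,0],0],
    [[40,40,0],0],
    [[40,40,0],0],
    [[40,40,0],0],
    [[40,40,0],0],
    [[40,40,0],0],
    [[30,30,0],0],
    [[18,18.4,0],0]
  ],
  "grip_force": 45
}}

```text
time_s: 12.18
tcp_pos: [0.6022, -0.1208, 0.2078]
eef_rot: [180.0, 0.1, -18.1]
contact_force: [0.0, 0.7, -2.2]
gripper_width: 0.0529
```

Request:
{"name": "step_arm", "arguments": {
  "commands": [
    [[0,0,0],-10],
    [[0,0,0],-10],
    [[0,0,0],-10],
    [[0,0,0],-10],
    [[0,0,0],0]
  ]
}}

```text
time_s: 12.8
tcp_pos: [0.6019, -0.1187, 0.2084]
eef_rot: [-179.9, 0.1, 21.9]
contact_force: [-0.2, -0.3, -3.6]
gripper_width: 0.0527
```

Request:
{"name": "step_arm", "arguments": {
  "commands": [
    [[0,0,0],10.2],
    [[0,0,0],10.2],
    [[0,0,0],10.2],
    [[0,0,0],10.2],
    [[0,0,0],10.2],
    [[0,0,0],10.2],
    [[0,0,0],10.2],
    [[0,0,0],10.2],
    [[0,0,0],10.2],
    [[0,0,0],10.2],
    [[0,0,0],10.2],
    [[0,0,0],9.4],
    [[0,0,0],0]
  ]
}}

```text
time_s: 14.42
tcp_pos: [0.6026, -0.1184, 0.2088]
eef_rot: [180.0, 0.0, -99.7]
contact_force: [0.1, 0.2, -2.1]
gripper_width: 0.0528
```

```bash
python3 shot.py scene s3 150 80 430 290; python3 shot.py top t3 300 150 500 350; python3 -c "
from plant import r
s=r.get_state();print(s['tcp_pos'],s['eef_rot'],s['joints'])"
```

```text
[ 0.60281949 -0.11837428  0.20902739] [ 1.79975206e+02  1.91568537e-03 -9.94873691e+01] [ 7.07695647e+00  1.55705679e+01 -8.78984646e+00 -9.77320934e-03
 -6.56628048e+01 -1.65602957e+01]
```

View pics/s3.png

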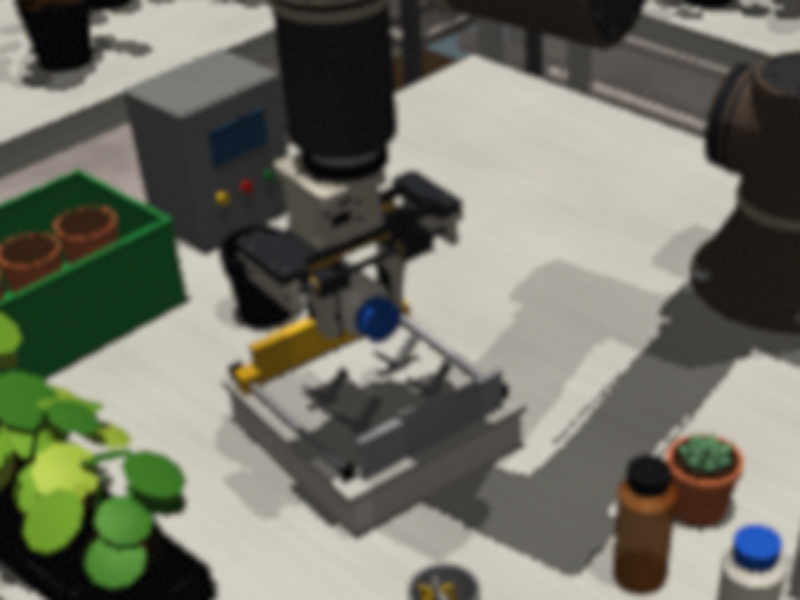

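View pics/t3.png

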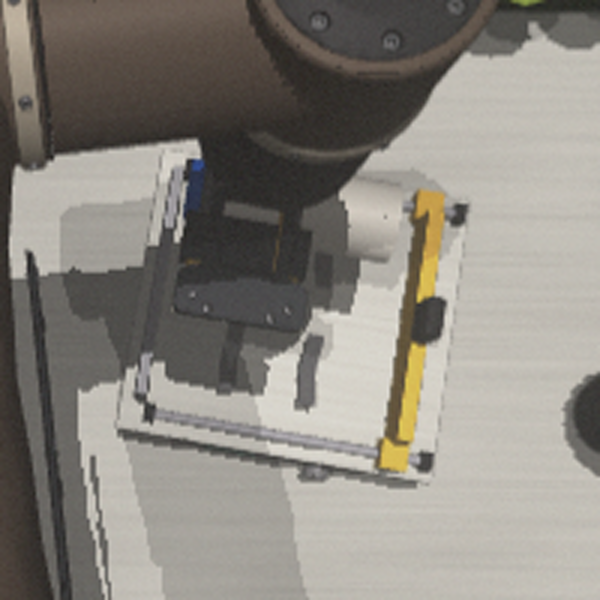

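```bash
python3 axis.py t3.npz "[.6028,-.1184,.2090]" -99.6;python3 axis.py s3.npz "[.6028,-.1184,.2090]" -99.6; python3 - <<'E'
from h import *
for n in ["t3.npz","s3.npz"]:
    c=load(n);P=cloud(c);h=cv2.cvtColor(c["img"],cv2.COLOR_RGB2HSV)
    m=(h[...,0]>100)&(h[...,0]<130)&(h[...,1]>120)&(abs(P[...,0]-.61)<.06)&(abs(P[...,1]+.08)<.05)
    q=P[m];a=np.radians(-99.6);d=q[:,:2]-[.6028,-.1184]
    print(m.sum(),q.mean(0),"u min",np.percentile(d@[np.cos(a),np.sin(a)],[2,10,50]),"z",np.percentile(q[:,2],[2,50,98]))
E
```

```text
t3.npz 0.035 14 ztop 0.2511 v 0.005 0.018
t3.npz 0.045 61 ztop 0.2537 v 0.0 0.027
t3.npz 0.055 105 ztop 0.2531 v -0.009 0.028
t3.npz 0.065 134 ztop 0.2526 v -0.023 0.028
t3.npz 0.075 138 ztop 0.2533 v -0.025 0.027
t3.npz 0.085 142 ztop 0.2528 v -0.025 0.028
t3.npz 0.095 121 ztop 0.2528 v -0.025 0.028
11 [ 0.62074354 -0.08519156  0.24114027] u min [-0.0385746  -0.03842297 -0.03619143] z [0.2383865 0.2411377 0.2440375]
149 [ 0.61381568 -0.08514885  0.23480229] u min [-0.03866554 -0.03784878 -0.03583525] z [0.21322191 0.23315821 0.24846509]
```

Request:
{"name": "step_arm", "arguments": {
  "commands": [
    [[2,0,20],0],
    [[0,0,35],0],
    [[0,0,30],0],
    [[0,0,18],0],
    [[0,0,8],0],
    [[0,0,3],0],
    [[0,0,2],0],
    [[0,0,0],0],
    [[0,0,0],0]
  ]
}}

```text
time_s: 15.65
tcp_pos: [0.6031, -0.1203, 0.0938]
eef_rot: [-180.0, 0.0, -99.6]
contact_force: [0.1, 0.3, -2.0]
gripper_width: 0.0528
```

Request:
{"name": "step_arm", "arguments": {
  "commands": [
    [[0,0,1.5],0],
    [[0,0,1],0],
    [[0,0,0.5],0],
    [[0,0,0],0]
  ]
}}

```text
time_s: 16.15
tcp_pos: [0.603, -0.1203, 0.0904]
eef_rot: [-180.0, -0.0, -99.6]
contact_force: [-0.1, -0.1, -1.2]
gripper_width: 0.0528
```

Request:
{"name": "step_arm", "arguments": {
  "commands": [
    [[0,0,1],0],
    [[0,0,0.5],0],
    [[0,0,0],0],
    [[0,0,0],0]
  ]
}}

```text
time_s: 16.65
tcp_pos: [0.6031, -0.1202, 0.0901]
eef_rot: [-179.9, -0.0, -99.6]
contact_force: [-3.2, 2.8, 7.8]
gripper_width: 0.0527
```

Request:
{"name": "step_arm", "arguments": {
  "commands": [
    [[0,0,-0.5],0],
    [[0,0,0],0],
    [[0,0,0],0]
  ],
  "gripper": 0.25,
  "grip_force": 10
}}

```text
time_s: 17.02
tcp_pos: [0.6028, -0.1203, 0.0891]
eef_rot: [180.0, -0.0, -99.6]
contact_force: [0.1, 0.2, -1.0]
gripper_width: 0.0655
```

Request:
{"name": "step_arm", "arguments": {
  "commands": [
    [[0,0,-15],0],
    [[0,0,-40],0],
    [[0,0,-60],0],
    [[0,0,-30],0],
    [[0,0,0],0]
  ]
}}

```text
time_s: 17.65
tcp_pos: [0.6044, -0.1204, 0.2387]
eef_rot: [-179.6, 0.1, -99.6]
contact_force: [-0.1, -0.1, -1.0]
gripper_width: 0.0656
```

```bash
python3 shot.py scene s4 150 80 430 290; python3 shot.py top t4 300 150 500 350
```

```text
(no output)
```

View pics/s4.png

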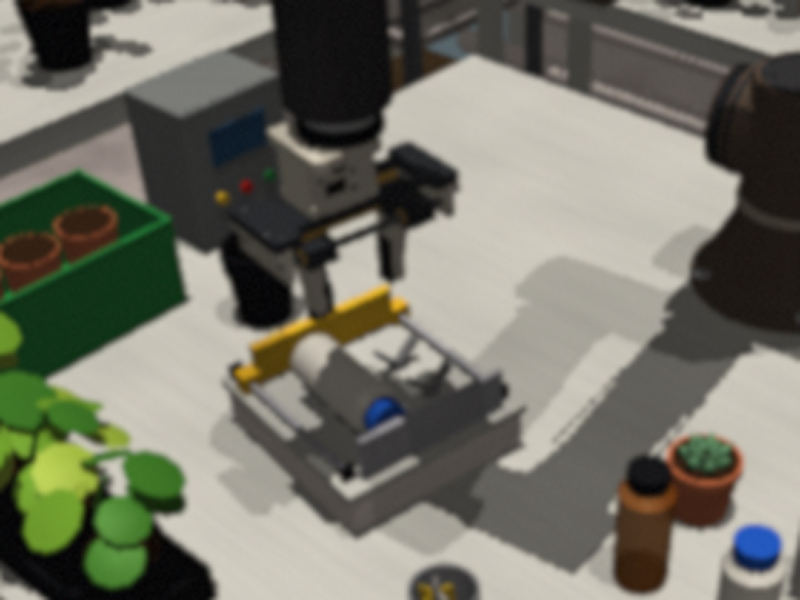

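Request:
{"name": "step_arm", "arguments": {
  "commands": [
    [[0,0,0],-10.2],
    [[0,0,0],-10.2],
    [[0,0,0],-10.2],
    [[0,0,0],-10.2],
    [[0,0,0],-10.2],
    [[0,0,0],-10.2],
    [[0,0,0],-10.2],
    [[0,0,0],-10.2],
    [[-15,-30,0],0],
    [[-21,-42,0],0],
    [[-21,-42,0],0],
    [[-21,-42,0],0],
    [[-21,-42,0],0],
    [[-21,-42,0],0],
    [[-21,-42,0],0],
    [[-21,-42,0],0],
    [[-16,-32,0],0],
    [[-7,-13.5,0],0],
    [[0,0,0],0]
  ],
  "gripper": 0
}}

```text
time_s: 20.12
tcp_pos: [0.5404, 0.2886, 0.2332]
eef_rot: [179.9, 0.1, -17.9]
contact_force: [-0.2, 0.3, -0.1]
gripper_width: 0.0877
```

Request:
{"name": "step_arm", "arguments": {
  "commands": [
    [[1.5,0,35],0],
    [[0,0,40],0],
    [[0,0,40],0],
    [[0,0,24],0],
    [[0,0,10],0],
    [[0,0,0],0],
    [[0,0,0],0]
  ]
}}

```text
time_s: 21.0
tcp_pos: [0.5431, 0.288, 0.0865]
eef_rot: [-179.9, -0.1, -18.0]
contact_force: [-0.3, 0.6, 0.4]
gripper_width: 0.0878
```

Request:
{"name": "step_arm", "arguments": {
  "commands": [
    [[0,0,3.5],0],
    [[0,0,0],0]
  ]
}}

```text
time_s: 21.25
tcp_pos: [0.5423, 0.2879, 0.082]
eef_rot: [-180.0, -0.0, -18.0]
contact_force: [0.2, -0.0, -0.2]
gripper_width: 0.0874
```

Request:
{"name": "step_arm", "arguments": {
  "commands": [
    [[0,0,0],0],
    [[0,0,0],0],
    [[0,0,0],0],
    [[0,0,0],0],
    [[0,0,0],0]
  ],
  "gripper": 1,
  "grip_force": 30
}}

```text
time_s: 21.88
tcp_pos: [0.5424, 0.2879, 0.0818]
eef_rot: [-180.0, -0.0, -18.0]
contact_force: [0.7, 0.4, 0.1]
gripper_width: 0.0531
```

Request:
{"name": "step_arm", "arguments": {
  "commands": [
    [[0,0,-30],0],
    [[0,0,-45],0],
    [[0,0,-50],0],
    [[0,0,-40],0],
    [[-20,-14,-7],0],
    [[-38,-27,0],0],
    [[-40,-28.5,0],0],
    [[-40,-28.5,0],0],
    [[-35,-25,0],0],
    [[-20,-14,0],0],
    [[-2.3,-1.5,25],0],
    [[0,0,45],0],
    [[0,0,45],0],
    [[0,0,35],0],
    [[0,0,13],0],
    [[0,0,4],0],
    [[0,0,0],0],
    [[0,0,0],0]
  ]
}}

```text
time_s: 24.12
tcp_pos: [0.3998, 0.4806, 0.0883]
eef_rot: [-179.9, -0.0, -18.0]
contact_force: [0.4, 0.7, -1.7]
gripper_width: 0.0534
```

Request:
{"name": "step_arm", "arguments": {
  "commands": [
    [[0,0,4],0],
    [[0,0,2.5],0],
    [[0,0,0],0],
    [[0,0,0],0]
  ]
}}

```text
time_s: 24.62
tcp_pos: [0.3996, 0.4802, 0.0817]
eef_rot: [-179.9, -0.0, -17.9]
contact_force: [-2.4, -1.1, 7.8]
gripper_width: 0.0531
```

Same state as with the first bottle; tilt the same way.

Request:
{"name": "step_arm", "arguments": {
  "commands": [
    [[0,0,0],0],
    [[0,0,0],0],
    [[-8.9,0,-1.5],0],
    [[-9,0,-1],0],
    [[-9.1,0,-0.4],0],
    [[-9.1,0,0.5],0],
    [[-9,0,1.3],0],
    [[-8.9,0,2],0],
    [[-8.7,0,2.8],0],
    [[-8.4,0,3.5],0],
    [[-8.1,0,4.2],0],
    [[-7.7,0,4.9],0],
    [[-7.2,0,5.5],0],
    [[-6.8,0,6.2],0],
    [[-6.1,0,6.7],0],
    [[-5.6,0,7.3],0],
    [[-4.9,0,7.7],0],
    [[-4.2,0,8.1],0],
    [[-3.5,0,8],0],
    [[0,0,0],0]
  ],
  "grip_force": 4
}}

```text
time_s: 27.12
tcp_pos: [0.2799, 0.5182, 0.0137]
eef_rot: [179.9, -0.0, -18.0]
contact_force: [0.2, -0.0, -0.2]
gripper_width: 0.0532
```

Request:
{"name": "step_arm", "arguments": {
  "commands": [
    [[-2,0,2.5],0],
    [[-1,0,2.5],0],
    [[0,0,0],0],
    [[0,0,0],0]
  ]
}}

```text
time_s: 27.62
tcp_pos: [0.2774, 0.5194, 0.0095]
eef_rot: [-180.0, 0.0, -18.0]
contact_force: [-0.5, -1.4, 0.4]
gripper_width: 0.0536
```

```bash
python3 shot.py scene s5 420 150 640 400; python3 shot.py top t5 0 150 200 400
python3 axis.py t5.npz "[.278,.5195,.0093]" -18
```

```text
t5.npz 0.025 51 ztop 0.054 v -0.02 0.027
t5.npz 0.035 110 ztop 0.0538 v -0.031 0.028
t5.npz 0.045 109 ztop 0.054 v -0.023 0.028
t5.npz 0.055 106 ztop 0.0541 v -0.022 0.028
t5.npz 0.065 108 ztop 0.054 v -0.023 0.028
t5.npz 0.075 106 ztop 0.0537 v -0.022 0.029
t5.npz 0.085 109 ztop 0.0534 v -0.02 0.029
t5.npz 0.095 131 ztop 0.0536 v -0.021 0.029
```

View pics/s5.png

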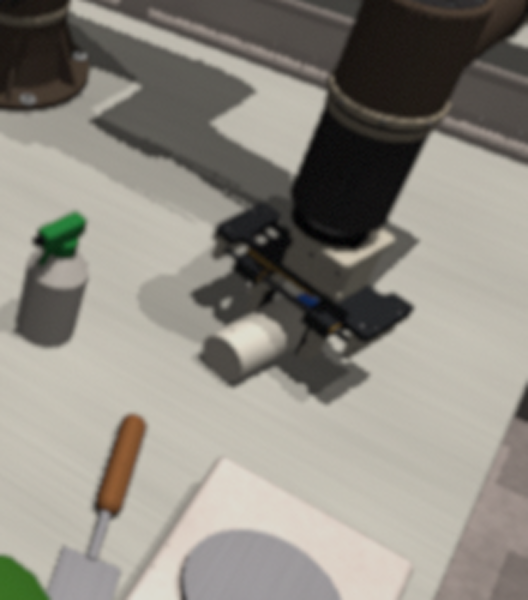

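Request:
{"name": "step_arm", "arguments": {
  "commands": [
    [[0,0,0],0],
    [[0,0,-10],0],
    [[0,0,-35],0],
    [[0,0,-50],0],
    [[0,0,-50],0],
    [[0,0,-45],0],
    [[20,25,-10],0],
    [[36,45,0],0],
    [[36,45,0],0],
    [[36,45,0],0],
    [[36,45,0],0],
    [[36,45,0],0],
    [[36,45,0],0],
    [[36,45,0],0],
    [[36,45,0],0],
    [[36,45,0],0],
    [[36,45,0],0],
    [[25,31,0],0],
    [[12.4,14.9,0],0]
  ],
  "grip_force": 45
}}

```text
time_s: 30.1
tcp_pos: [0.514, -0.1069, 0.2097]
eef_rot: [-180.0, -0.0, -18.1]
contact_force: [0.3, 0.5, -2.6]
gripper_width: 0.0526
```

Request:
{"name": "step_arm", "arguments": {
  "commands": [
    [[0,0,0],10.2],
    [[0,0,0],10.2],
    [[0,0,0],10.2],
    [[0,0,0],10.2],
    [[0,0,0],10.2],
    [[0,0,0],10.2],
    [[0,0,0],10.2],
    [[0,0,0],10.2],
    [[0,0,0],0],
    [[0,0,0],0]
  ]
}}

```text
time_s: 31.35
tcp_pos: [0.5137, -0.1048, 0.2097]
eef_rot: [-180.0, 0.0, -99.4]
contact_force: [0.2, 0.1, -1.9]
gripper_width: 0.053
```

```bash
python3 shot.py scene s6 150 80 430 290; python3 shot.py top t6 300 150 500 350; python3 - <<'E'
from h import *
from plant import r
s=r.get_state();t=s['tcp_pos'];print(t,s['eef_rot'])
import axis
for n in ["t6.npz","s6.npz"]:
    axis.ana(n,t,s['eef_rot'][2],0)
    c=load(n);P=cloud(c);h=cv2.cvtColor(c["img"],cv2.COLOR_RGB2HSV)
    m=(h[...,0]>100)&(h[...,0]<130)&(h[...,1]>120)&(P[...,2]>.17)&(abs(P[...,0]-t[0])<.06)&(abs(P[...,1]+.07)<.05)
    q=P[m];a=np.radians(s['eef_rot'][2]);d=q[:,:2]-t[:2]
    print(m.sum(),"u min",np.percentile(d@[np.cos(a),np.sin(a)],[2,10,50]))
o=np.array([.5511,-.1552]);d=t[:2]-o;print("shaker",d@[.9857,-.1685],d@[.1685,.9857])
E
```

```text
[ 0.51364827 -0.10482037  0.20960627] [-1.79985599e+02  7.77823705e-03 -9.94303947e+01]
t6.npz 0.045 13 ztop 0.2448 v 0.018 0.027
t6.npz 0.055 48 ztop 0.2503 v 0.013 0.028
t6.npz 0.065 58 ztop 0.2512 v 0.009 0.028
t6.npz 0.075 74 ztop 0.2539 v 0.002 0.028
t6.npz 0.085 93 ztop 0.2541 v -0.006 0.029
t6.npz 0.095 95 ztop 0.2539 v -0.015 0.029Traceback (most recent call last):
  File "<stdin>", line 10, in <module>
    return _quantile_unchecked(
        a, q, axis, out, overwrite_input, method, keepdims, weights)
    return _ureduce(a,
                    func=_quantile_ureduce_func,
    ...<5 lines>...
                    overwrite_input=overwrite_input,
                    method=method)
    r = func(a, **kwargs)
    result = _quantile(arr,
                       quantiles=q,
    ...<2 lines>...
                       out=out,
                       weights=wgt)
    slices_having_nans = np.isnan(arr[-1, ...])
                                  ~~~^^^^^^^^^
IndexError: index -1 is out of bounds for axis 0 with size 0
```

View pics/s6.png

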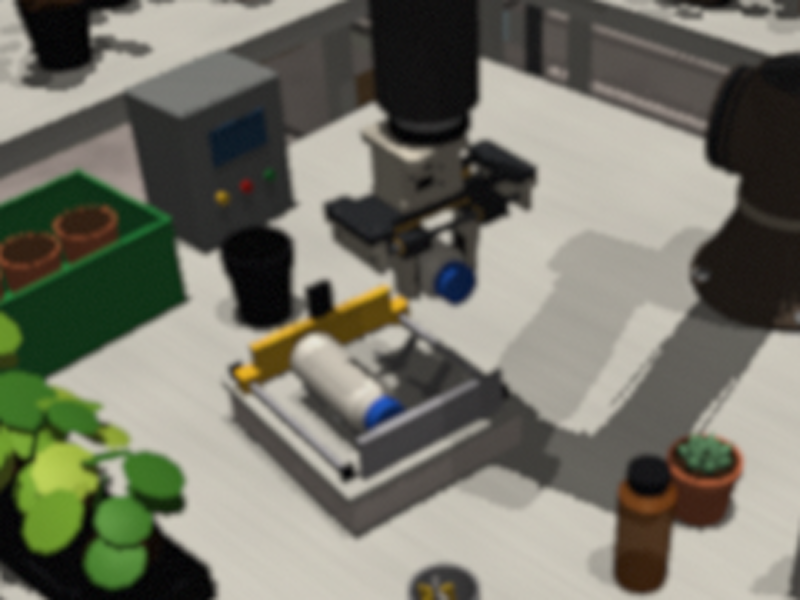

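```bash
python3 - <<'E'
from h import *
t=np.array([.5137,-.1048,.2096]);a=np.radians(-99.4);A=np.array([np.cos(a),np.sin(a)])
o=np.array([.5511,-.1552]);d=t[:2]-o;print("shaker",d@[.9857,-.1685],d@[.1685,.9857])
c=load("s6.npz");P=cloud(c);h=cv2.cvtColor(c["img"],cv2.COLOR_RGB2HSV)
b=(h[...,0]>100)&(h[...,0]<130)&(h[...,1]>120)
for ce,ar,l in blobs(b,30):
    q=P[l];print(ce,ar,q.mean(0),np.percentile((q[:,:2]-t[:2])@A,[2,10,50]), "shaker y",np.percentile((q[:,:2]-o)@[.1685,.9857],[50,90,98]))
# base end of B in t6
c=load("t6.npz");P=cloud(c);d=P[...,:2]-t[:2];u=d@A;m=(P[...,2]>.21)&(P[...,2]<.26)&(abs(d@[np.sin(a),-np.cos(a)])<.03)&(u>.05)&(u<.13);print(np.percentile(u[m],[95,98,99.5]))
# bottle A top & base in shaker coords
d=P[...,:2]-o;sx=d@[.9857,-.1685];sy=d@[.1685,.9857];m=(abs(sx-45)<8)&(P[...,2]>.125)&(P[...,2]<.145)
print("A y",np.percentile(sy[m],[1,99]),"z by y",[(yy,np.median(P[...,2][m&(abs(sy-yy)<6)]).round(4)) for yy in (-45,-30,-10,10)])
E
```

```text
shaker -0.045357579999999995 0.04337738
[213.21822962  32.93952673] 1141 [-0.63632579 -2.03469879 -0.0292416 ] [1.31190364 2.05210624 2.11234378] shaker y [-2.07328663 -2.01295236 -1.27100324]
[232.85915493 127.69953052] 213 [ 0.36395544 -0.5969417   0.14175964] [0.49977624 0.50407765 0.51012225] shaker y [-0.4671335  -0.46090411 -0.45653574]
[308.52713178 178.05426357] 129 [ 0.52651232 -0.07054772  0.23371892] [-0.0401549  -0.03918046 -0.03681724] shaker y [0.08022526 0.08258268 0.08354324]
[283.39240506 223.36708861] 79 [ 0.62288152 -0.07939308  0.13192592] [-0.03886781 -0.03683442 -0.03401085] shaker y [0.07783975 0.08067291 0.0826917 ]
[0.09663463 0.09718171 0.09767103]Traceback (most recent call last):
  File "<stdin>", line 12, in <module>
    return _quantile_unchecked(
        a, q, axis, out, overwrite_input, method, keepdims, weights)
    return _ureduce(a,
                    func=_quantile_ureduce_func,
    ...<5 lines>...
                    overwrite_input=overwrite_input,
                    method=method)
    r = func(a, **kwargs)
    result = _quantile(arr,
                       quantiles=q,
    ...<2 lines>...
                       out=out,
                       weights=wgt)
    slices_having_nans = np.isnan(arr[-1, ...])
                                  ~~~^^^^^^^^^
IndexError: index -1 is out of bounds for axis 0 with size 0
```

Request:
{"name": "step_arm", "arguments": {
  "commands": [
    [[2,0,20],0.2],
    [[0,0,35],0],
    [[0,0,30],0],
    [[0,0,18],0],
    [[0,0,8],0],
    [[0,0,3],0],
    [[0,0,2],0],
    [[0,0,1],0],
    [[0,0,1],0],
    [[0,0,0],0],
    [[0,0,0],0]
  ]
}}

```text
time_s: 32.83
tcp_pos: [0.5138, -0.1068, 0.0919]
eef_rot: [-179.9, 0.0, -99.8]
contact_force: [0.5, 1.0, -0.6]
gripper_width: 0.0528
```

Request:
{"name": "step_arm", "arguments": {
  "commands": [
    [[0,0,1],0],
    [[0,0,0.8],0],
    [[0,0,0],0],
    [[0,0,0],0]
  ]
}}

```text
time_s: 33.33
tcp_pos: [0.5142, -0.1068, 0.0901]
eef_rot: [-179.9, 0.0, -99.8]
contact_force: [3.3, -0.2, 3.4]
gripper_width: 0.0527
```

Request:
{"name": "step_arm", "arguments": {
  "commands": [
    [[0,0,0.4],0],
    [[0,0,0],0],
    [[0,0,0],0]
  ]
}}

```text
time_s: 33.7
tcp_pos: [0.5142, -0.1068, 0.09]
eef_rot: [-179.9, 0.0, -99.8]
contact_force: [3.0, -1.1, 6.7]
gripper_width: 0.0528
```

Request:
{"name": "step_arm", "arguments": {
  "commands": [
    [[0,0,0],0],
    [[0,0,0],0],
    [[0,0,0],0]
  ],
  "gripper": 0.22,
  "grip_force": 10
}}

```text
time_s: 34.08
tcp_pos: [0.5125, -0.1069, 0.0887]
eef_rot: [179.9, -0.0, -99.8]
contact_force: [-0.1, -0.7, -0.6]
gripper_width: 0.068
```

Request:
{"name": "step_arm", "arguments": {
  "commands": [
    [[0,0,-15],0],
    [[0,0,-40],0],
    [[0,0,-60],0],
    [[0,0,-30],0],
    [[0,0,0],0]
  ]
}}

```text
time_s: 34.7
tcp_pos: [0.5147, -0.1068, 0.2382]
eef_rot: [-179.7, 0.1, -99.8]
contact_force: [0.8, -0.6, -0.6]
gripper_width: 0.0678
```

```bash
python3 shot.py scene s7 150 80 430 290; python3 shot.py top t7 300 150 500 350
```

```text
(no output)
```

View pics/s7.png

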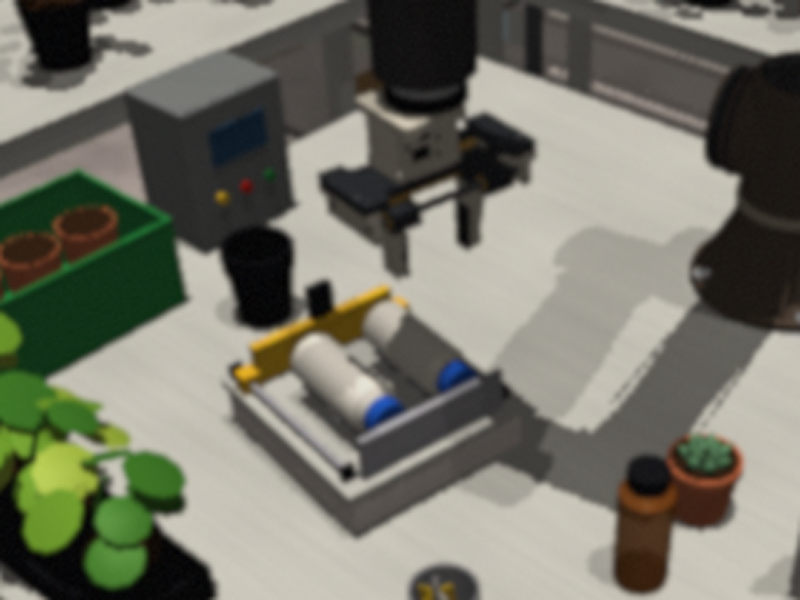

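View pics/t7.png

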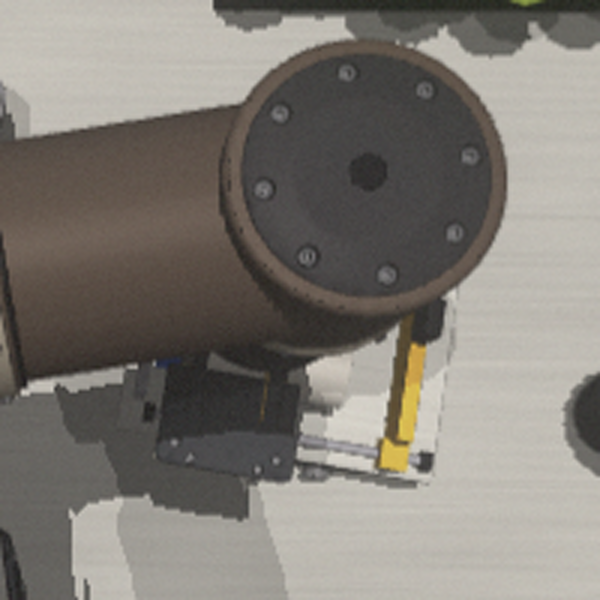

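Request:
{"name": "step_arm", "arguments": {
  "commands": [
    [[30,-8,0],0],
    [[45,-11,0],0],
    [[45,-11,0],0],
    [[40,-9.5,0],0],
    [[19.5,-4.8,0],0],
    [[0,0,25],0],
    [[0,0,40],0],
    [[0,0,30],0],
    [[0,0,16],0],
    [[0,0,5],0],
    [[0,0,0],0],
    [[0,0,0],0]
  ],
  "gripper": 1,
  "grip_force": 20
}}

```text
time_s: 36.3
tcp_pos: [0.5272, -0.2914, 0.1194]
eef_rot: [-179.9, -0.0, -99.8]
contact_force: [-0.8, -1.0, 0.7]
gripper_width: 0.0004
```

```bash
python3 shot.py scene s8 150 80 430 290
```

```text
(no output)
```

View pics/s8.png

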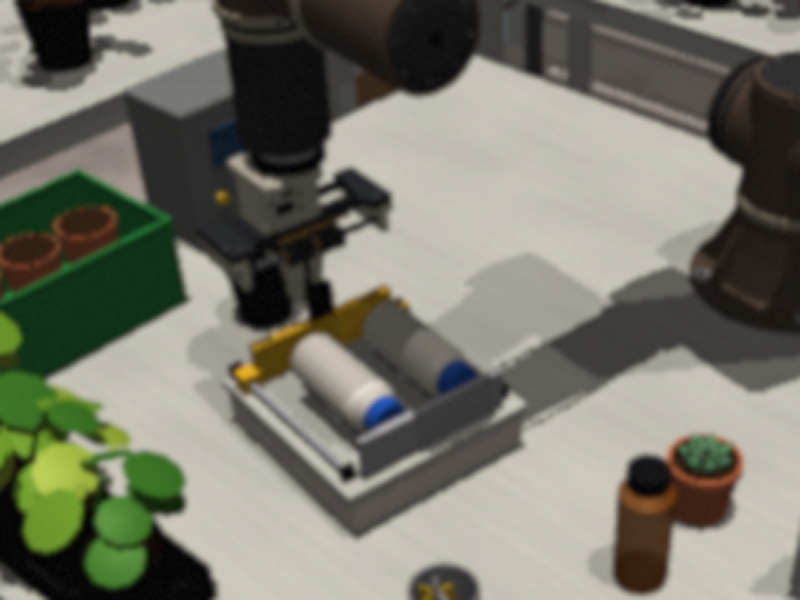

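Request:
{"name": "step_arm", "arguments": {
  "commands": [
    [[-6,0,-2],0],
    [[-6,0,0],0],
    [[-6,0,0],0],
    [[-6,0,0],0],
    [[-6,0,0],0],
    [[-6,0,0],0],
    [[-6,0,0],0],
    [[-3,0,0],0],
    [[0,0,0],0]
  ]
}}

```text
time_s: 37.48
tcp_pos: [0.5339, -0.2463, 0.12]
eef_rot: [180.0, 0.0, -99.8]
contact_force: [0.2, -0.3, 0.8]
gripper_width: 0.0006
```

Request:
{"name": "step_arm", "arguments": {
  "commands": [
    [[-3,0,0],0],
    [[-3,0,0],0],
    [[-2,0,0],0],
    [[0,0,0],0]
  ]
}}

```text
time_s: 37.98
tcp_pos: [0.5354, -0.2387, 0.1202]
eef_rot: [180.0, 0.0, -99.8]
contact_force: [-0.5, 0.2, 0.4]
gripper_width: 0.0007
```

```bash
python3 shot.py scene s9 150 80 430 290;python3 shot.py top t9 300 150 500 350
```

```text
(no output)
```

View pics/s9.png

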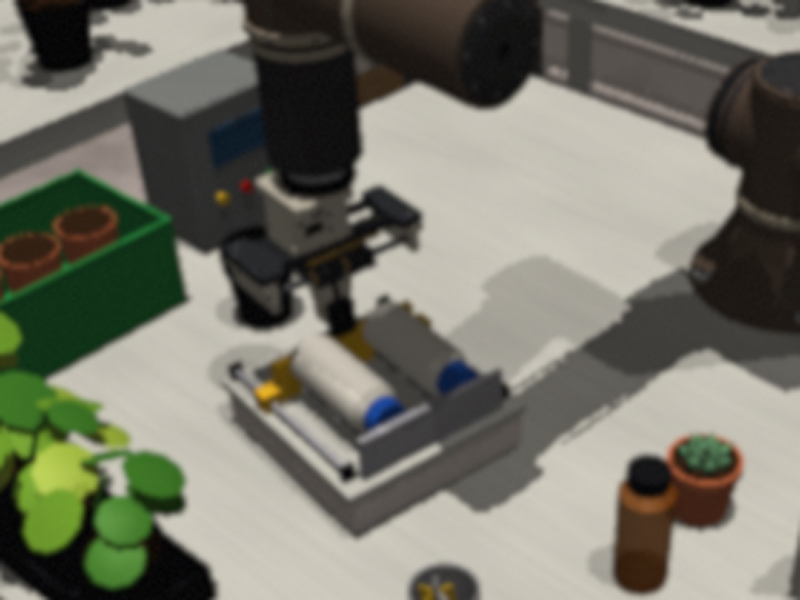

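View pics/t9.png

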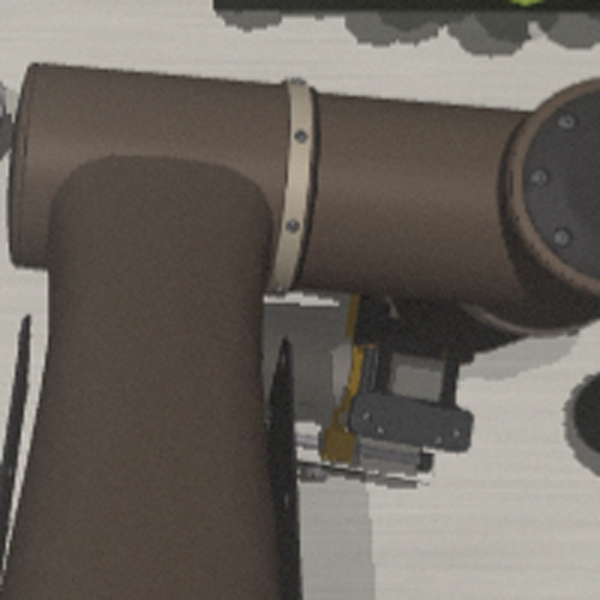

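Request:
{"name": "step_arm", "arguments": {
  "commands": [
    [[-2.5,0,0],0],
    [[-2.5,0,0],0],
    [[-1.5,0,0],0]
  ]
}}

```text
time_s: 38.45
tcp_pos: [0.5366, -0.2331, 0.1204]
eef_rot: [-180.0, -0.0, -99.8]
contact_force: [-0.3, -5.5, -1.1]
gripper_width: 0.0002
```

Request:
{"name": "step_arm", "arguments": {
  "commands": [
    [[-1.5,0,0],0],
    [[-1.5,0,0],0]
  ]
}}

```text
time_s: 38.7
tcp_pos: [0.5369, -0.2318, 0.1205]
eef_rot: [180.0, -0.2, -99.8]
contact_force: [-0.6, -21.1, -5.0]
gripper_width: 0.0004
```

Request:
{"name": "step_arm", "arguments": {
  "commands": [
    [[0,0,0],0],
    [[0,0,0],0]
  ]
}}

```text
time_s: 38.95
tcp_pos: [0.5369, -0.2318, 0.1204]
eef_rot: [180.0, -0.2, -99.8]
contact_force: [-0.3, -15.2, -3.9]
gripper_width: 0.0004
```

```bash
python3 shot.py scene s10 200 130 350 242
```

```text
(no output)
```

View pics/s10.png

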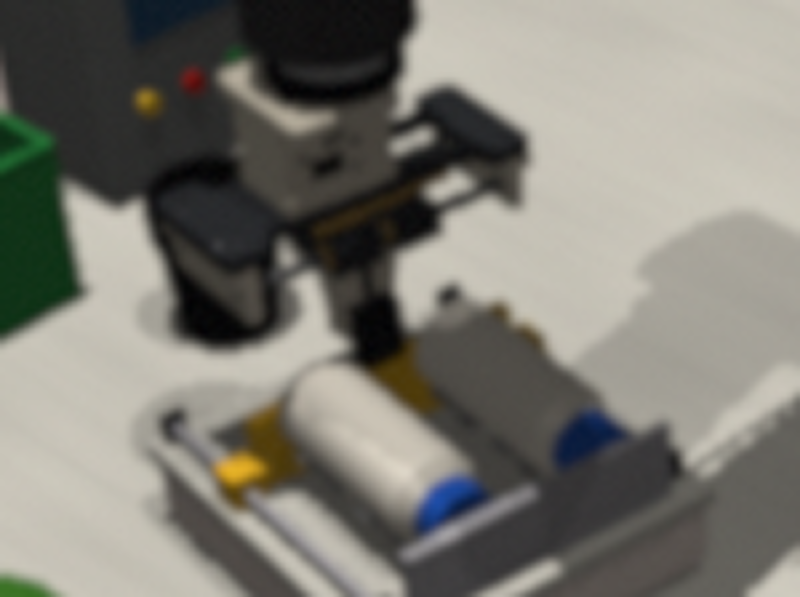

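Request:
{"name": "step_arm", "arguments": {
  "commands": [
    [[-1,0,0],0],
    [[0,0,0],0],
    [[0,0,0],0]
  ]
}}

```text
time_s: 39.38
tcp_pos: [0.5369, -0.2317, 0.1204]
eef_rot: [180.0, -0.2, -99.8]
contact_force: [-0.9, -21.2, -4.8]
gripper_width: 0.0005
```

Request:
{"name": "step_arm", "arguments": {
  "commands": [
    [[4,0,0],0],
    [[10,0,0],0],
    [[10,0,-10],0],
    [[0,0,-40],0],
    [[0,0,-50],0],
    [[0,0,-40],0],
    [[-30,8,0],0],
    [[-53,14,0],0],
    [[-53,14,0],0],
    [[-53,14,0],0],
    [[-53,14,0],0],
    [[-53,14,0],0],
    [[-53,14,0],0],
    [[-53,14,0],0],
    [[-53,14,0],0],
    [[-53,14,0],0],
    [[-40,10,0],0],
    [[0,0,0],0],
    [[0,0,0],0]
  ]
}}

```text
time_s: 41.75
tcp_pos: [0.4841, 0.311, 0.2606]
eef_rot: [180.0, 0.0, -99.7]
contact_force: [-0.5, -0.5, -0.1]
gripper_width: 0.0007
```

```bash
python3 shot.py scene s11 150 100 470 340;python3 shot.py top t11 100 130 580 350
python3 - <<'E'
from h import *
o=np.array([.5511,-.1552])
c=load("t11.npz");P=cloud(c);d=P[...,:2]-o;X=d@[.9857,-.1685];Y=d@[.1685,.9857];Z=P[...,2]
def pr(n,m): print(n,m.sum(),"Y",np.percentile(Y[m],[2,50,98]).round(4),"Z",np.median(Z[m]).round(4))
for s in (-.045,.045):
    b=(abs(X-s)<.008)
    pr("bottle",b&(Z>.125)&(Z<.142)&(abs(Y)<.1))
    for y in (-.04,-.02,0,.02,.035): print(y,np.median(Z[b&(abs(Y-y)<.006)]).round(4),end=" ")
    h=cv2.cvtColor(c["img"],cv2.COLOR_RGB2HSV);pr("cap",b&(h[...,0]>100)&(h[...,0]<130)&(h[...,1]>100)&(abs(Y)<.11))
pr("handle",(abs(X)<.012)&(Z>.146)&(Z<.157)&(abs(Y)<.14))
pr("bar",(abs(X)<.085)&(abs(X)>.075)&(Z>.105)&(Z<.118)&(Y<0)&(Y>-.14))
pr("wall",(abs(X)<.012)&(Z>.107)&(Z<.118)&(Y>.05)&(Y<.12))
for n,p in [("amber",(249,258)),]: pass
E
```

```text
bottle 445 Y [-0.0506  0.0135  0.0807] Z 0.1335
-0.04 0.1346 -0.02 0.1345 0 0.1341 0.02 0.1336 0.035 0.1337 cap 56 Y [0.0676 0.076  0.0841] Z 0.1265
bottle 434 Y [-0.0504  0.0142  0.082 ] Z 0.1333
-0.04 0.1342 -0.02 0.1335 0 0.1337 0.02 0.1343 0.035 0.1332 cap 57 Y [0.068  0.0765 0.0846] Z 0.1271
handle 73 Y [-0.0659 -0.0582 -0.0521] Z 0.1519
bar 53 Y [-0.065  -0.0585 -0.053 ] Z 0.1113
wall 38 Y [0.0851 0.0891 0.0926] Z 0.1123
```

View pics/t11.png

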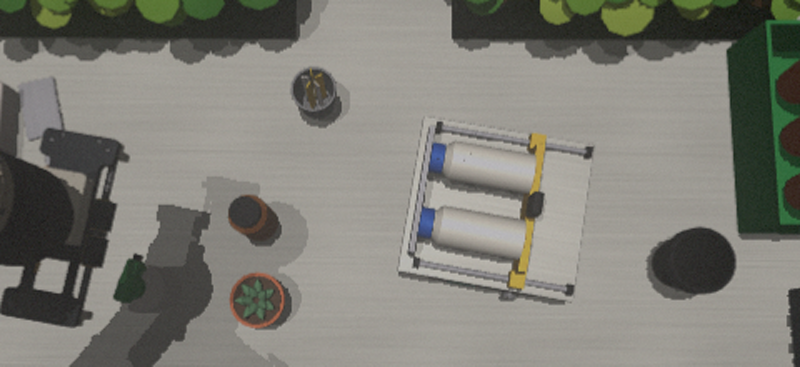

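View pics/s11.png

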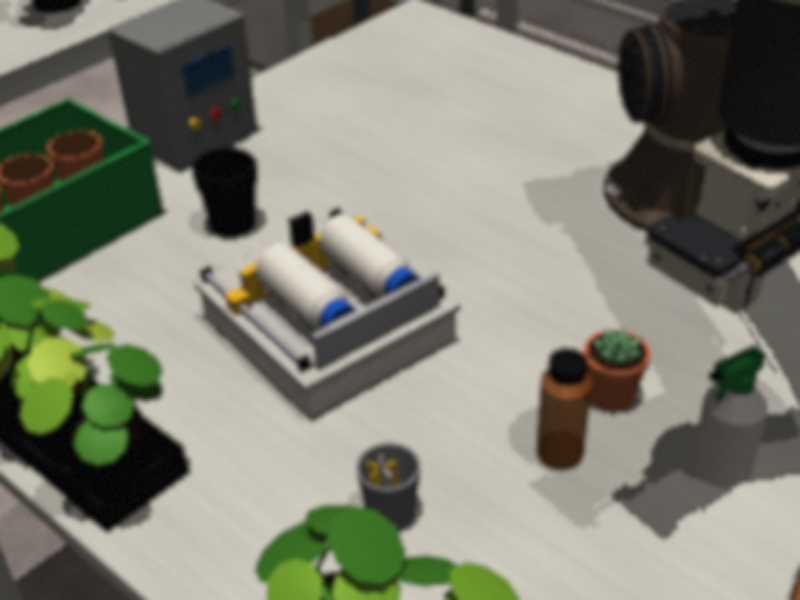

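Both bottles lie level with their caps at the wall (shaker y about 85 mm). The bar's front face is at about -53 mm, which is snug, and the bystanders are all standing.

```bash
python3 -c "
from plant import close_job
print(close_job())"
```

```text
the job is handed in; nothing more can be done
None
```

I've handed the job in at about 42 s of the 64 s allowed. Both blue-capped bottles lie in their own cradles, caps against the end wall, and the clamp bar is snug against their bases. I gripped each bottle near its cap and tipped it onto its side on clear bench. I then set it down in its cradle under force feedback, and pushed the bar up by its handle with the fingers shut.

**Last checks, from the cameras:**
- **Bottles:** both are level, with their tops at about 0.134 m. The cap ends reach shaker y of about 84–85 mm, and the wall's inner face is at 85 mm.
- **Bar:** its front face is at about -53 mm, which matches the 0.062 m snug position. It did not move under a push of about 21 N.
- **Bystanders:** the amber bottle, succulent, sprayer, tub and pots stood where they were. The trowel was partly out of view in the last picture, so I only saw part of it.

No check failed. One twist went the wrong way in mid-air over the shaker and was corrected before the first bottle was set down. I have no verdict, because handing in reports none.

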